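# Hold the brass ball's tray over the upward-looking gauge

### The arm

A 6-joint arm with a two-finger parallel gripper is mounted at the origin on the work surface. World frame = base frame: x ahead of the robot, y to its left, z up, the work surface at z = 0. Lengths are in m, angles in rad, forces in N, time in s.
With the tool pointing down it reaches from about 0.3 to 0.75 m from the base axis. Payload 8.5 kg.
Tool frame: the origin (TCP) lies at the very end of the fingers, on their centre line; the grasp point (between the pads) lies 19 mm behind it (bot.grasp_offset is the distance from the TCP to the grasp point, in m); z points along the fingers, y is the line along which they close (so a half turn about z gives the same grasp; the last joint's range is limited). The gripper opens to 88 mm and grips with 3 to 60 N. Pads are 18 mm wide; open, the fingers measure 123 mm over their backs; the gripper's body (75 mm by 187 mm) begins 45 mm behind the grasp point.
Start: joints at [-0.215, 0.381, 1.297, -0, 1.464, -0.215], TCP at [0.55, 0, 0.239] pointing down, gripper open.
Joint ranges: [-3.11, 3.11], [-0.89, 2.33], [0.22, 2.48], [-1.42, 4.56], [0.17, 2.85], [-2.88, 2.88]. Speed limits (rad/s): [2.39, 2.39, 3.14, 3.14, 3.14, 3.14].

### API

Orientations are given as a unit quaternion [w, x, y, z].
In Python, from rig import bot gives the robot as it stands. The module is installed in compiled form; this text tells all that it offers. Calls block until the motion is done:
- bot.move_pose(position, orientation): joint-space move of the TCP to a pose.
- bot.movel(position, attitude=None, velocity=0.15, max_force=None): straight line of the TCP; attitude=None keeps the orientation; velocity is the mean speed in m/s. With max_force (N) it stops when the force on the tool has changed by that much, and returns True; else False.
- bot.move_joints(angles): joint-space move.
- bot.command_gripper(opening, strength=None): finger opening in m; strength is the grip in N (None keeps the last); returns when the fingers have stopped.
- bot.hold(seconds).
- bot.solve_ik(position, orientation): joint angles nearest the present ones, or None.
- bot.snapshot(name): name is "scene" or "side" or "wrist"; returns a dict with "pixels" (384x512x3 uint8, red, green, blue), "fx", "fy", "cx", "cy" (pixels), "eye" and "rotation" of the camera in the world; the wrist camera has in their place "hand_eye" (4x4, takes a point from camera to tool coordinates, whose origin is the TCP and whose axes are the flange's). Camera axes: x right, y down, z forward; pixel columns grow to the right and rows downward; lengths in m; the calibration is good to about 2 mm. The wrist camera is an equidistant fisheye: a pixel r from the principal point sees the ray r / f radians off the axis. A picture is of the moment at which its call begins: read the wrist's pose just before it. There is no depth.
A pose or a line that the arm cannot do raises bot.IKError and nothing moves.
- bot.hand_in(): hands the job in; it is judged then, once.
Readings, each from a call of its own:
- bot.current_time(): time.
- bot.current_joints(): joint angles.
- bot.current_joint_velocities(): joint speeds.
- bot.current_joint_efforts(): joint torques, N m.
- bot.current_tcp_pos(): TCP position.
- bot.current_ee_rot(): TCP orientation.
- bot.current_wrist_force(): force on the tool from outside, world axes, zero at the start.
- bot.current_moment(): the same for the moment, N m.
- bot.current_width(): finger opening in m.
- bot.current_gripper_force(): force on a finger pad.
Only numpy, scipy, OpenCV 4.12 (cv2) and the standard library are available. Lean on these libraries where they do the work, as an engineer would, in place of code of your own. Each camera call takes 0.05 s, during which the arm holds its last target. There are 200 camera calls.

### The job

The optical gauge looks upward and reads a ball through the tinted floor of its tray pocket. Of the two blue trays, take the one that has the brass ball by its red fin, lift it clear of the bench and carry it so that the ball stays in its pocket, and finish while still holding it: level and still, with the pocket centred over the gauge's lens and the tray's underside about 50 mm above the glass. Do not touch the gauge, and leave the tray with the steel ball and the other things on the bench where they are.

Things in the scene. Friction and masses are not known exactly. Their poses are not given: they have to be found in the camera images.
- tray_a_handle (a point): middle of the red grip fin of tray A, 46 mm above the underside. Fin: 56 mm long (x), 14 thick (y), from 8 to 68 mm up. x points along the fin to the pocket, z up. The tray (like the other, 0.3 kg) is a blue plate 8 mm thick, 80 wide (y), from 85 mm behind this point to 75 ahead (x); it starts flat on the bench
- tray_a_pocket (a point): ball pocket of tray A: round recess 31 mm across, dark tinted floor 5 mm above the tray's underside, rim 3 mm above the floor. The point is a ball's centre mid-pocket: 50 mm ahead (+x) of the fin's middle, 17.5 mm above the underside. A ball has about 7 mm play each way and rolls out past about 40 degrees of tilt or if jerked
- tray_b_handle (a point): middle of the red grip fin of tray B, 46 mm above the underside. Fin: 56 mm long (x), 14 thick (y), from 8 to 68 mm up. x points along the fin to the pocket, z up. The tray (like the other, 0.3 kg) is a blue plate 8 mm thick, 80 wide (y), from 85 mm behind this point to 75 ahead (x); it starts flat on the bench
- tray_b_pocket (a point): ball pocket of tray B: round recess 31 mm across, dark tinted floor 5 mm above the tray's underside, rim 3 mm above the floor. The point is a ball's centre mid-pocket: 50 mm ahead (+x) of the fin's middle, 17.5 mm above the underside. A ball has about 7 mm play each way and rolls out past about 40 degrees of tilt or if jerked
- ball_brass_center (a point): centre of the loose brass (yellow) ball, 25 mm diameter, 70 g; it starts in the pocket of one tray or the other. The axes mean nothing, as it rolls
- ball_steel_center (a point): centre of the loose steel (grey) ball, 25 mm diameter, 64 g; it starts in the pocket of the other tray. The axes mean nothing
- gauge_lens (a point): centre of the greenish glass lens on top of the optical gauge, at the level of the glass, 70 mm above the bench; z up. The gauge is fixed to the bench: a grey box 150 mm (x) by 120 mm (y), 45 mm high, with a dark round turret 72 mm across in its middle, topped by a white ring and the 44 mm glass
- gauge: the same optical gauge; origin at the centre of its underside on the bench
- oil_bottle: blue oil bottle with a red cap, 56 mm across, 110 mm tall, a bystander; origin at the centre of its underside
- bearing_ring: steel bearing ring lying flat, 62 mm outside, 38 mm bore, 16 mm high, a bystander; origin at the centre of its underside
- wrench: steel wrench, 160 mm long along its x, lying flat, a bystander; origin near the middle of its underside

How it is judged:
On the way:
1. the tray with the brass ball is held by the fingers, lifted 40 mm or more clear of the bench, the ball in its pocket (((distance between ball_brass_center and tray_a_pocket below 0.016 m and height (world z) of tray_a_handle above 0.086 m and contact force between the fingers and tray_a above 1 N) or (distance between ball_brass_center and tray_b_pocket below 0.016 m and height (world z) of tray_b_handle above 0.086 m and contact force between the fingers and tray_b above 1 N))), for 0.2 s.
At the end, for the whole second after the job is handed in: Fingers alone hold the brass ball's tray, ball in pocket: within 0.12 rad of level, under 20 mm/s, pocket within 15 mm of the lens axis, underside 30 to 70 mm above the glass. The steel ball is in the other tray, which is within 30 mm of its start (((distance between ball_brass_center and tray_a_pocket below 0.016 m and distance between ball_steel_center and tray_b_pocket below 0.016 m and horizontal distance between tray_a_pocket and gauge_lens below 0.015 m and z of tray_a_pocket in the frame of gauge_lens between 0.0475 and 0.0875 m and angle between tray_a_pocket's own z axis and vertical below 0.12 rad and linear speed of tray_a below 0.02 m/s and linear speed of ball_brass below 0.05 m/s and contact force between the fingers and tray_a above 1 N and contact force between tray_a and gauge below 0.1 N and contact force between tray_a and table below 0.1 N and distance of tray_b_handle from where it was at the start of the episode below 0.03 m) or (distance between ball_brass_center and tray_b_pocket below 0.016 m and distance between ball_steel_center and tray_a_pocket below 0.016 m and horizontal distance between tray_b_pocket and gauge_lens below 0.015 m and z of tray_b_pocket in the frame of gauge_lens between 0.0475 and 0.0875 m and angle between tray_b_pocket's own z axis and vertical below 0.12 rad and linear speed of tray_b below 0.02 m/s and linear speed of ball_brass below 0.05 m/s and contact force between the fingers and tray_b above 1 N and contact force between tray_b and gauge below 0.1 N and contact force between tray_b and table below 0.1 N and distance of tray_a_handle from where it was at the start of the episode below 0.03 m))); the arm keeps its last pose, push and grip.
It fails at once if the brass ball leaves its pocket (distance between ball_brass_center and tray_a_pocket above 0.016 m and distance between ball_brass_center and tray_b_pocket above 0.016 m).
It fails at once if the steel ball leaves its pocket (distance between ball_steel_center and tray_a_pocket above 0.016 m and distance between ball_steel_center and tray_b_pocket above 0.016 m).
It fails at once if the tray with the steel ball is moved by more than 30 mm ((distance between ball_steel_center and tray_a_pocket below 0.016 m and distance of tray_a_handle from where it was at the start of the episode above 0.03 m) or (distance between ball_steel_center and tray_b_pocket below 0.016 m and distance of tray_b_handle from where it was at the start of the episode above 0.03 m)).
It fails at once if the gauge is touched with more than 1 N (contact force between gauge and anything else above 1 N).
It fails at once if the bottle, ring or wrench is moved by more than 30 mm (distance of any of oil_bottle, bearing_ring, wrench from where it was at the start of the episode above 0.03 m).
It also fails if it takes over 48 s, if anything falls off the work surface, if the arm or the gripper's body presses on something with over 40 N, if the wrist force passes 120 N, or if a joint passes its speed limit or range.

## Working session

There is one attempt and no reset: what is moved stays moved. The work goes in short steps, each a Python script; the robot and the scene stay as the last script left them, time stands still between calls to the robot, and variables do not carry over. Pictures are saved under pics/ and viewed, at most 10 in all, crops included, and the job is handed in when it is done.

```bash
mkdir -p pics; python3 - <<'E'
from rig import bot
import cv2,pickle
for n in ["scene","side","wrist"]:
    p=bot.current_tcp_pos();r=bot.current_ee_rot()
    s=bot.snapshot(n); s["tcp"]=p;s["rot"]=r
    pickle.dump(s,open(f"pics/{n}.pkl","wb"))
    cv2.imwrite(f"pics/{n}.png",s["pixels"][:,:,::-1])
    print(n,{k:v for k,v in s.items() if k!="pixels"})
E
```

```text
scene {'fx': 409.891430225494, 'fy': 409.891430225494, 'cx': 252.22337652634639, 'cy': 191.4219557787736, 'eye': array([ 1.1666983 , -0.24633448,  0.85866037]), 'rotation': array([-0.29365601,  0.79560126,  0.49658645, -0.1848964 ]), 'tcp': array([5.49718239e-01, 5.16404755e-05, 2.38145366e-01]), 'rot': array([-6.02018245e-04,  7.07117778e-01,  7.07095418e-01, -3.93752112e-04])}
side {'fx': 391.51933949770466, 'fy': 391.51933949770466, 'cx': 262.2238251367329, 'cy': 185.69637811654786, 'eye': array([0.32519999, 0.56492523, 0.56078044]), 'rotation': array([ 0.08673878, -0.1896019 ,  0.88844048, -0.40890222]), 'tcp': array([5.49733715e-01, 3.45243628e-05, 2.38166001e-01]), 'rot': array([-5.67261498e-04,  7.07114337e-01,  7.07098901e-01, -3.70782321e-04])}
wrist {'fx': 297.3186396354542, 'fy': 297.3186396354542, 'cx': 255.57060986130742, 'cy': 192.07605643395615, 'hand_eye': array([[ 1.43079360e-03, -9.58534020e-01, -2.84974534e-01,
         7.48677976e-02],
       [ 9.99998826e-01,  1.21506861e-03,  9.33793333e-04,
        -1.15130688e-03],
       [-5.48809069e-04, -2.84975535e-01,  9.58534633e-01,
        -1.46540307e-01],
       [ 0.00000000e+00,  0.00000000e+00,  0.00000000e+00,
         1.00000000e+00]]), 'tcp': array([5.49767389e-01, 6.44512835e-05, 2.38227844e-01]), 'rot': array([-5.19572547e-04,  7.07102645e-01,  7.07110653e-01, -3.22002983e-04])}
```

View pics/scene.png

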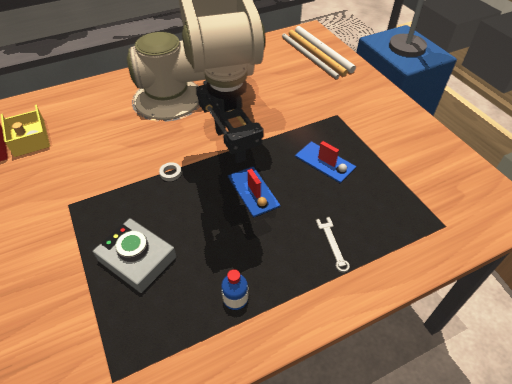

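View pics/side.png

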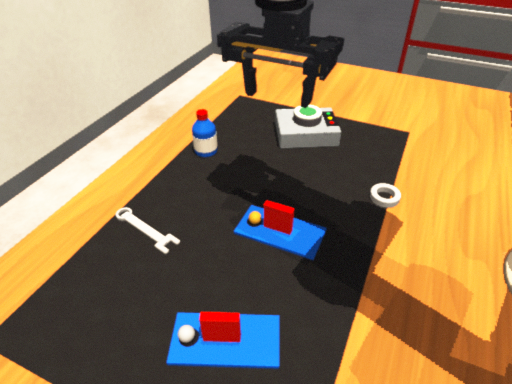

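View pics/wrist.png

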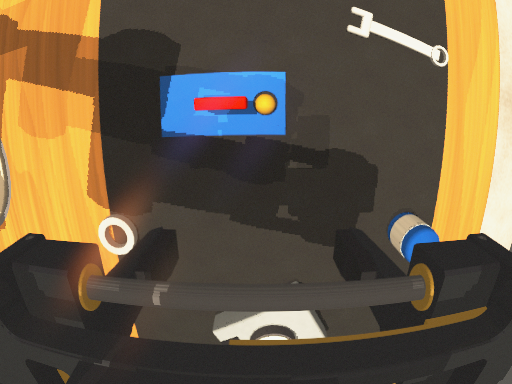

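The scene view shows the brass ball at (262,202) on the nearer tray, the steel ball at (342,168), and the gauge lens at (131,244). The side view has the brass ball at (255,217), the lens at (307,114) and the steel tray in front. The wrist view shows the brass tray whole, with its fin at (220,103) and the ball at (265,103).

```bash
cat > h.py <<'E'
import numpy as np,cv2,pickle
from scipy.spatial.transform import Rotation as R
def rot(q): return R.from_quat(np.asarray(q),scalar_first=True)
def rays(s,px):
    px=np.asarray(px,float).reshape(-1,1,2)
    K=np.array([[s["fx"],0,s["cx"]],[0,s["fy"],s["cy"]],[0,0,1]])
    if "hand_eye" in s:
        u=cv2.fisheye.undistortPoints(px,K,np.zeros(4)).reshape(-1,2)
        Q=rot(s["rot"]);H=s["hand_eye"]
        return s["tcp"]+Q.apply(H[:3,3]), Q.apply(np.c_[u,np.ones(len(u))]@H[:3,:3].T)
    u=cv2.undistortPoints(px,K,None).reshape(-1,2)
    return s["eye"], rot(s["rotation"]).apply(np.c_[u,np.ones(len(u))])
def plane(s,px,z):
    e,d=rays(s,px); return e+d*((z-e[2])/d[:,2])[:,None]
def near(c,s): # two-ray midpoint
    (e1,d1),(e2,d2)=c,s; A=np.c_[d1[0],-d2[0]]
    t=np.linalg.lstsq(A,e2-e1,rcond=None)[0]
    a,b=e1+t[0]*d1[0],e2+t[1]*d2[0]; return (a+b)/2,np.linalg.norm(a-b)
HSV={"blue":((100,120,60),(125,255,255)),"green":((40,60,40),(90,255,255)),"brass":((12,90,70),(35,255,255)),"red":((0,180,80),(5,255,255))}
def blobs(s,col,roi=None):
    m=cv2.inRange(cv2.cvtColor(s["pixels"],cv2.COLOR_RGB2HSV),*map(np.array,HSV[col]))
    if roi: k=np.zeros_like(m);a,b,c,d=roi;k[b:d,a:c]=255;m&=k
    cs,_=cv2.findContours(m,cv2.RETR_EXTERNAL,cv2.CHAIN_APPROX_NONE)
    return sorted(cs,key=cv2.contourArea,reverse=True)
def cen(c): m=cv2.moments(c);return [m["m10"]/m["m00"],m["m01"]/m["m00"]]
E
python3 - <<'E'
from h import *
S={n:pickle.load(open(f"pics/{n}.pkl","rb")) for n in("scene","side","wrist")}
W=S["wrist"]
g={}
for n,r in(("scene",(110,225,155,265)),("side",(290,100,322,125))):
    c=blobs(S[n],"green",r)[0]; g[n]=cen(c); print(n,"lens",g[n],cv2.contourArea(c),plane(S[n],[g[n]],.07))
print("lens2",near(rays(S["scene"],[g["scene"]]),rays(S["side"],[g["side"]])))
b={}
for n,r in(("scene",(250,192,275,212)),("side",(244,205,263,228)),("wrist",(250,88,282,120))):
    c=blobs(S[n],"brass",r)[0];b[n]=cen(c);print(n,"ball",b[n],cv2.contourArea(c),plane(S[n],[b[n]],.0175))
print("ball2",near(rays(S["scene"],[b["scene"]]),rays(S["side"],[b["side"]])))
c=blobs(W,"blue",(150,60,300,150))[0]
P=plane(W,c,.008)[:,:2]
print("tray",cv2.minAreaRect((P*1000).astype(np.float32)),np.round(cv2.boxPoints(cv2.minAreaRect((P*1000).astype(np.float32)))))
c=blobs(W,"red",(150,60,300,150))[0]
P=plane(W,c,.068)[:,:2]; print("fin",cv2.minAreaRect((P*1000).astype(np.float32)))
E
```

```text
scene lens [130.34512578616352, 242.62028301886792] 212.0 [[ 0.57396941 -0.2701615   0.07      ]]
side lens [307.12271973466, 110.66003316749584] 100.5 [[ 0.57350865 -0.26543725  0.07      ]]
lens2 (array([ 0.57388974, -0.26965108,  0.06838515]), np.float64(0.002112974282177097))
scene ball [261.7383177570093, 201.14641744548285] 53.5 [[0.55915641 0.07568704 0.0175    ]]
side ball [254.58333333333331, 217.4679487179487] 104.0 [[0.55817867 0.07859495 0.0175    ]]
wrist ball [264.76464323748667, 103.5601703940362] 313.0 [[0.5597438  0.07825214 0.0175    ]]
ball2 (array([0.55852117, 0.07662476, 0.01588033]), np.float64(0.001174325060235077))
tray ((505.170166015625, 79.084716796875), (160.87669372558594, 81.0291519165039), 0.4730827808380127) [[424. 119.]
 [425.  38.]
 [586.  39.]
 [585. 120.]]
fin ((523.7577514648438, 79.02974700927734), (11.747590065002441, 29.633056640625), 89.42347717285156)
```

```bash
python3 - <<'E'
from h import *
from rig import bot
q=[0,1,0,0]
bot.move_pose([.510,.079,.16],q); bot.hold(.3)
p,r=bot.current_tcp_pos(),bot.current_ee_rot()
s=bot.snapshot("wrist");s.update(tcp=p,rot=r);pickle.dump(s,open("pics/w2.pkl","wb"))
cv2.imwrite("pics/w2.png",s["pixels"][:,:,::-1]); print(p,r,bot.current_joints(),bot.current_time())
c=blobs(s,"brass");print([(cen(k),plane(s,[cen(k)],.0175)) for k in c[:3] if cv2.contourArea(k)>50])
E
```

```text
[0.51006425 0.07892287 0.16007021] [-6.37110569e-06  9.99999996e-01  9.17497016e-07  9.28280679e-05] [-7.61370696e-02  3.96065288e-01  1.51952964e+00  3.16468586e-05
  1.22587720e+00  1.49462085e+00] 2.0083
[([271.4394676475241, 325.93395032431573], array([[0.31867829, 0.05970927, 0.0175    ]])), ([423.70245489500144, 286.2307009760426], array([[ 0.36625437, -0.14379362,  0.0175    ]])), ([257.70879304580404, 129.58542293547308], array([[0.55975749, 0.07820289, 0.0175    ]]))]
```

View pics/w2.png

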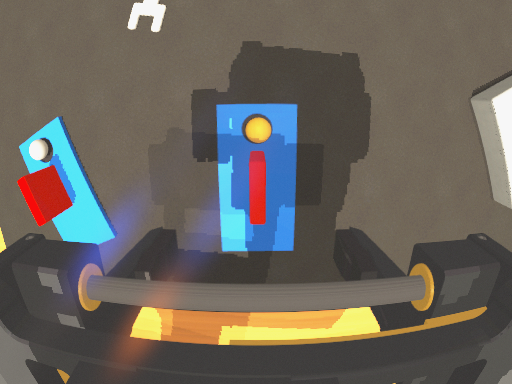

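The fin at (258,187) lies between the fingers, and the brass ball at (258,130) is at (0.560, 0.078), agreeing with the first fix. The steel tray is well off to the left. Next I descend, grip and lift.

```bash
python3 - <<'E'
from h import *
from rig import bot
if bot.movel([.510,.079,.027],velocity=.08,max_force=8): print("CONTACT",bot.current_tcp_pos()); raise SystemExit
bot.command_gripper(.03,20); bot.command_gripper(.0,40); bot.hold(.3)
print(bot.current_width(),bot.current_gripper_force())
bot.movel([.510,.079,.10],velocity=.05); bot.hold(.4)
p,r=bot.current_tcp_pos(),bot.current_ee_rot()
s=bot.snapshot("wrist");s.update(tcp=p,rot=r);pickle.dump(s,open("pics/w3.pkl","wb"))
cv2.imwrite("pics/w3.png",s["pixels"][:,:,::-1]);cv2.imwrite("pics/s3.png",bot.snapshot("side")["pixels"][:,:,::-1])
print(p,bot.current_width(),bot.current_gripper_force(),bot.current_wrist_force(),bot.current_time())
E
```

```text
0.014006110314833979 39.98680868069641
[0.50999697 0.07899868 0.09995887] 0.013906624803407252 39.99070791171107 [ 0.17978192  0.9249439  -4.42162255] 7.575
```

View pics/s3.png

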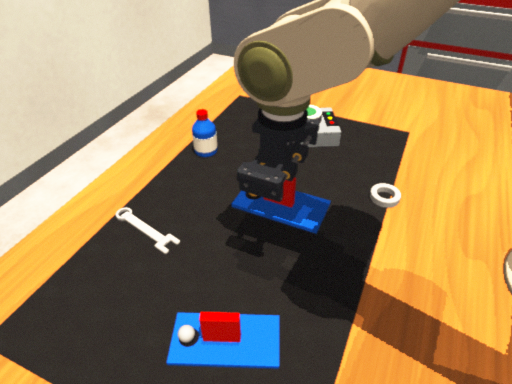

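View pics/w3.png

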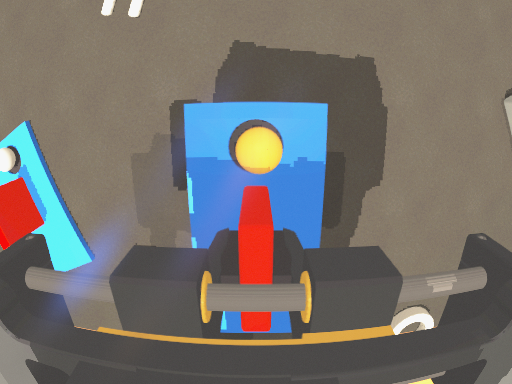

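The tray is lifted level (fin at (257,260)), with the ball at (259,150) inside its pocket, and the steel tray is undisturbed. Next I carry it to the gauge, keeping the yaw and moving slowly.

```bash
python3 - <<'E'
from h import *
from rig import bot
L=np.array([.5737,-.268])
bot.movel([.510,.079,.18],velocity=.07)
bot.movel([L[0]-.05,L[1],.18],velocity=.08)
bot.movel([L[0]-.05,L[1],.147],velocity=.04); bot.hold(.6)
for n in("scene","side","wrist"):
    p,r=bot.current_tcp_pos(),bot.current_ee_rot()
    s=bot.snapshot(n);s.update(tcp=p,rot=r);pickle.dump(s,open(f"pics/{n}4.pkl","wb"))
    cv2.imwrite(f"pics/{n}4.png",s["pixels"][:,:,::-1])
    if n=="wrist":
        c=blobs(s,"brass",(220,110,300,190))[0];print("ball",plane(s,[cen(c)],.1375))
        m=blobs(s,"blue",(150,60,350,240))[0].reshape(-1,2)
        for z in(.118,.128,.138):
            P=plane(s,m[m[:,1]<m[:,1].min()+3],z);print(z,"front edge x",np.median(P[:,0]),"y range",P[:,1].min(),P[:,1].max())
print(p,r,bot.current_width(),bot.current_gripper_force(),bot.current_time())
E
python3 -c "
import cv2,numpy as np
a=cv2.imread('pics/scene4.png')[130:330,50:300];b=cv2.imread('pics/side4.png')[20:180,210:410]
cv2.imwrite('pics/c4.png',np.hstack([cv2.resize(a,(400,320)),cv2.resize(b,(400,320))]))"
```

```text
ball [[ 0.57335689 -0.268327    0.1375    ]]
0.118 front edge x 0.5983231162503334 y range -0.30910345662283006 -0.22433675341596324
0.128 front edge x 0.5982171957002249 y range -0.30670705780648005 -0.22676937842410527
0.138 front edge x 0.5981112751501163 y range -0.3043106589901301 -0.2292020034322473
[ 0.52370879 -0.26799914  0.14699392] [-5.03947837e-06  1.00000000e+00  3.79419447e-06 -5.78640339e-08] 0.013663342616765129 39.99071337086207 15.0833
```

View pics/c4.png

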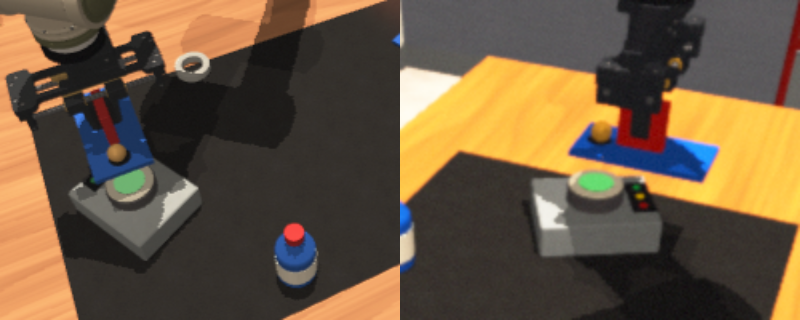

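View pics/wrist4.png

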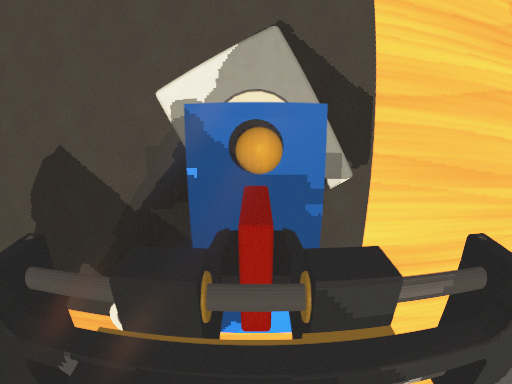

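The wrist view shows the ball in its pocket at (259,150) and the white lens ring centred under the tray at column 257. The plate's front edge measures 80.0 mm wide at the expected height of 0.128 m, so the tray is level. The pocket is at (0.573, -0.267) and the lens at (0.574, -0.268).

```bash
python3 -c "
from rig import bot
bot.hold(.5); print(bot.hand_in())"
```

```text
the job is handed in; nothing more can be done
None
```

I handed the job in at about 16 s with the brass-ball tray held level over the gauge: the pocket is within about 2 mm of the lens axis as measured from the cameras, and the underside is about 50 mm above the glass; no verdict was returned.

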